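Lock the second stop bolt into the slotted strut

TASK

Pick up the loose sprung stop bolt with the red wing, feel for the slot of the strut (which lies with side play in its two saddles) and feed the bolt's hammer head lengthwise down through it. Press the bolt down against its spring, turn it a quarter turn clockwise as seen from above, and let it rise so that the grooves of the head catch both lips. Then slide it, caught, along the strut until its collar plate meets the saddle that has no stop bolt yet, so that the strut can no longer creep, and let go; never lean hard on strut or saddles; leave the tape measure and the magnetic square where they lie.

Things in the scene. Friction and masses are not known exactly. Their poses are not given: they have to be found in the camera images.
- stop_bolt_wing (a point): Centre of the red wing of the loose stop bolt, on its axis, 55 mm above its underside; it stands on its head on a thin steel sheet whose top is 4 mm over the bench, 70 mm tall, 0.15-0.25 kg. x = long way of the wing (40 mm along x, 14 mm thick along y, reaching 15 mm above and below this point: pinch it across the 14 mm), z = up the bolt. Only the bare 12 mm stud follows for 16 mm below the wing.
- stop_bolt_head (a point): Underside centre of the bolt's zinc hammer head: 34 mm along x (in line with the wing), 20 wide, 9.5 high, lower edge bevelled 1.2 mm. Its top has two grooves along y, 2.5 deep, 5.5 wide, 12.25 mm either side of the axis, for the strut's lips. Two opposite corners are round: inside the strut it turns only clockwise from above and stops 0-10 degrees past a quarter turn. Half-turn symmetric.
- stop_bolt_plate (a point): Underside centre of the bolt's collar plate (40 mm along the bolt's x, 30 along y, 4.5 thick, black sleeve 19 mm across and 9 high on it). At rest it stands 1 mm above the head; it slides up the stud against a spring: 3 N to start, 1 N more per mm, end stop after 11 mm (14 N). It rests on the strut's top while the head hangs in the slot.
- strut_fixture: Two grey saddles bolted to the bench, 300 mm apart, holding the strut. Origin on the bench midway between them; y = along the strut, z up. This is the pose of the SADDLES: the strut in them lies parallel but up to 3.5 mm to either side (along x) of the middle line, unmeasured, and slides sideways only under more than about 20 N. Saddle feet reach 58 mm along x, saddle tops are 54 mm high.
- slot_line (a point): Point on the saddles' middle line at the height of the strut's top (47 mm over the bench), 20 mm to -y of the origin; the slot's true middle is up to 3.5 mm off along x. Strut: steel C-channel 41 x 41 x 400 mm, open side up, slot 22 mm wide, lips 2.5 mm thick turned down to 7 mm below the top; 36 mm wide inside, 31 mm deep under the lips. Feed in from 75 mm to -y to 85 mm to +y of here.
- free_saddle (a point): Top inner edge (facing +y) of the -y saddle, the one without a stop bolt, on the middle line, 54 mm over the bench, 130 mm to -y of the origin. The turned bolt is home when its plate touches this edge below the top: bolt axis then 15 mm to +y of this point. Sliding the caught bolt along the strut takes some 8 to 16 N.
- twin_bolt_place (a point): Where the wing centre of the twin bolt, already fitted at the +y saddle, stands (on the middle line; it shifts with the strut): the finished state. Wing centre heights over the bench: 102 mm head on top of the lips (slot missed); 91.5 head in the slot, plate just on the lips; below 85 (some 10 N) head under the lips, free to turn; 80.5 end stop; 88 caught and let up.
- tape_measure: Yellow tape measure, 76 x 147 x 36 mm, lying on the bench; bystander. Origin under the middle.
- magnet_square_1: Red triangular magnetic welding square, 84 x 84 x 16 mm, lying flat on the bench; bystander. Origin under the middle.
Not all that is in view belongs to the job. Leave any green or orange look-alike of the part that bears stop_bolt_wing alone.

How it is judged:
On the way, in this order (a step that is already met when the one before it is completed fails the run):
1. the hammer head is down in the slot, lengthwise (angle between the x axis of stop_bolt_wing and the y axis of strut_fixture, either way round below 0.17 rad and x of stop_bolt_wing in the frame of strut_fixture between -0.0075 and 0.0075 m and z of stop_bolt_wing in the frame of strut_fixture below 0.0935 m and y of stop_bolt_wing in the frame of strut_fixture between -0.13 and 0.1 m), for 0.1 s.
2. the bolt has been turned a quarter turn and has risen again, both lips in its grooves (angle between the x axis of stop_bolt_wing and the x axis of strut_fixture, either way round below 0.17 rad and angle between stop_bolt_wing's own z axis and vertical below 0.08 rad and x of stop_bolt_wing in the frame of strut_fixture between -0.0075 and 0.0075 m and z of stop_bolt_wing in the frame of strut_fixture between 0.0866 and 0.0895 m), for 0.2 s.
At the end, for the whole second after the job is handed in: The bolt stands upright (within 0.08 rad) in the strut, wing square across it (within 0.17 rad), caught by the lips with the wing point 86.6 to 89.5 mm above the bench, and its plate within 1.5 mm of the -y saddle (axis at y -113.5 to -118.5 mm); released (all of step 2 and y of stop_bolt_wing in the frame of strut_fixture between -0.1185 and -0.1135 m); the robot touches nothing.
It fails at once if strut or saddles loaded with more than 45 N (contact force between strut_fixture and anything else above 45 N).
It fails at once if tape measure or magnetic square moved by more than 20 mm (distance of any of tape_measure, magnet_square_1 from where it was at the start of the episode above 0.02 m).
It also fails if it takes over 64 s, if anything falls off the work surface, if the arm or the gripper's body presses on something with over 40 N, if the wrist force passes 120 N, or if a joint passes its speed limit or range.

ROBOT

A 6-joint arm with a two-finger parallel gripper is mounted at the origin on the work surface; the furniture and walls round the work are solid. World frame = base frame: x ahead of the robot, y to its left, z up, the work surface at z = 0. Lengths are in m, angles in rad, forces in N, time in s.
With the tool pointing down it reaches from about 0.375 to 0.9 m from the base axis. Payload 3.1 kg.
Tool frame: the origin (TCP) lies at the very end of the fingers, on their centre line; the grasp point (between the pads) lies 19 mm behind it; z points along the fingers, y is the line along which they close (so a half turn about z gives the same grasp; the last joint's range is limited). The gripper opens to 85 mm and grips with 20 to 120 N. Pads are 22 mm wide; open, the fingers measure 114 mm over their backs; the gripper's body (76 mm by 85 mm) begins 54 mm behind the grasp point. The pads swing forward as they close: fully open they stand 13 mm farther back than shut.
Start: joints at [1.062, 0.527, 1.433, -0, 1.181, -0.178], TCP at [0.203, 0.591, 0.231] pointing down, gripper open.
Joint ranges: [-3.08, 3.08], [-0.75, 2.2], [0.22, 2.44], [-1.43, 4.57], [0, 2.65], [-2.85, 2.85]. Speed limits (rad/s): [2.79, 2.79, 3.14, 3.14, 3.14, 3.14].

INTERFACE

Orientations are given as a rotation vector (axis times angle).
In Python, from station import ctrl gives the robot as it stands.
- The arm moves only by the tool jog_arm, never from a script. Its argument "targets" is a list of rows, each an object of numbers: "x", "y", "z": the shift along the tool's x, y, z each as a share of 0.5 m, from -1 to 1; "yaw": the turn about the tool's z as a share of 360 degrees, from -1 to 1. In form: [{"x": .., "y": .., "z": .., "yaw": ..}, ...]. A call has 1 to 20 rows; each row is the pose to reach, as a shift and turn from the pose commanded when the call began, along the tool's axes at that moment, turning the shorter way round; what a row does not reach only later rows make up. A row lasts 1/10 s, in which the tool goes at most 50 mm and 8.59 degrees, less where a joint would pass 70% of its speed; a pose out of reach is approached as far as the arm can. A call with a number of a shift or a turn outside -1 to 1 is refused whole. A call with a gripper value outside its range is refused whole. "jaw" is the closure, from -1 (fully open) to 1 (shut), set as the call begins (left out, the last holds). The fingers move at their own pace and stop on an object; "squeeze" is the grip in N (left out, the last holds). Time passes only in rows, so rows that repeat a pose let the fingers close. It gives the time, the measured TCP pose, the force, the opening and the grip force at its end, in the units of the state.
- ctrl.get_obs(): the state, without advancing time (a new reading comes with each control period).
- ctrl.read_camera(name): name is "scene" or "top"; returns the picture (400x640x3 uint8, red, green, blue); there is no depth.
- ctrl.get_calibration(name): a dict with "K" (3x3 intrinsics, pixels), "position" and "attitude" of the camera in the world. Camera axes: x right, y down, z forward; pixel columns grow to the right and rows downward; lengths in m; the calibration is good to about 2 mm. A picture is of the moment at which its call begins. get_calibration takes no time and is no camera call.
- ctrl.finish_job(): hands the job in; it is judged then, once.
The state is a dict: "time": time; "joints": joint angles; "qd": joint speeds; "joint_efforts": joint torques, N m; "ee_pos": TCP position; "orientation": TCP orientation; "ft_force": force on the tool from outside, world axes, zero at the start; "wrist_torque": the same for the moment, N m; "width": finger opening in m; "finger_force": force on a finger pad.
Only numpy, scipy, OpenCV 4.12 (cv2) and the standard library are available. Lean on these libraries where they do the work, as an engineer would, in place of code of your own. Each camera call takes 0.05 s, during which the arm holds its last target. There are 200 camera calls.

## Working session

There is one attempt and no reset: what is moved stays moved. The work goes in short steps, Python scripts to look and compute and a tool call to move; the robot and the scene stay as the last step left them, time stands still between calls to the robot, and variables do not carry over. Pictures are saved under pics/ and viewed, at most 10 in all, crops included, and the job is handed in when it is done.

Besides the shell and the picture viewer there is one more tool, called after "Request:" as a command line: name --argument value ..., lists and objects as JSON in quotes. jog_arm: Moves the arm, as the interface text tells. Shift numbers are shares of 0.5 m and turn numbers shares of 360 degrees, none past 1 either way. Its arguments: {"type":"object","properties":{"targets":{"type":"array"},"jaw":{"type":"number"},"squeeze":{"type":"number"}},"required":["targets"]}

```bash
mkdir -p pics; ls; python3 - <<'E'
from station import ctrl
import cv2,pprint
for n in ("scene","top"):
    im=ctrl.read_camera(n); cv2.imwrite(f"pics/{n}0.png",im[:,:,::-1]); print(n,ctrl.get_calibration(n))
pprint.pprint(ctrl.get_obs())
E
```

```text
pics
scene {'K': array([[472.81125633,   0.        , 320.59607389],
       [  0.        , 472.81125633, 201.48299958],
       [  0.        ,   0.        ,   1.        ]]), 'position': array([ 0.08706678, -0.41420186,  0.93117656]), 'attitude': array([-2.36541974,  0.81729839, -0.27474894])}
top {'K': array([[372.3810108 ,   0.        , 311.70808618],
       [  0.        , 372.3810108 , 202.57136208],
       [  0.        ,   0.        ,   1.        ]]), 'position': array([0.38261947, 0.11030291, 1.04008325]), 'attitude': array([-2.17514931,  2.16806409, -0.14302249])}
{'ee_pos': array([0.20267276, 0.59054683, 0.23041585]),
 'finger_force': 0.0,
 'ft_force': array([-0.18247715, -0.08867951, -0.23430987]),
 'joint_efforts': array([-5.15566771e-04, -4.43302703e+01, -1.78586000e+01, -2.44568573e-04,
        3.89349356e-03, -1.99039181e-05]),
 'joints': array([ 1.06145954e+00,  5.28398983e-01,  1.43377349e+00,  9.17933117e-06,
        1.18140000e+00, -1.78467351e-01]),
 'orientation': array([-5.17254965e-01, -3.09803151e+00,  2.92266819e-03]),
 'qd': array([ 2.95187577e-05, -1.67267145e-03, -3.44188827e-03,  9.41165799e-05,
        1.76017023e-03,  8.28050090e-04]),
 'time': 0.1,
 'width': 0.08564296131887827,
 'wrist_torque': array([-0.00549445, -0.03124989, -0.01846259])}
```

View pics/scene0.png

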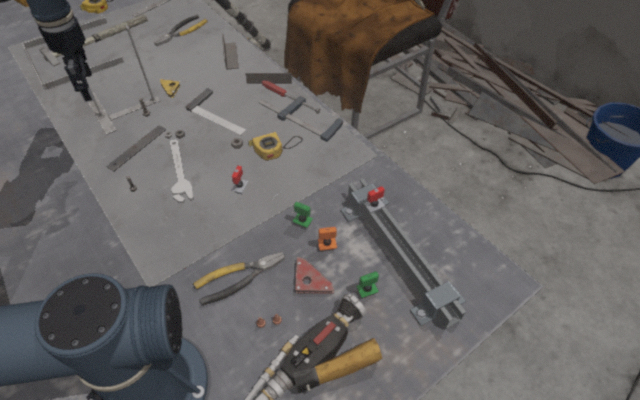

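View pics/top0.png

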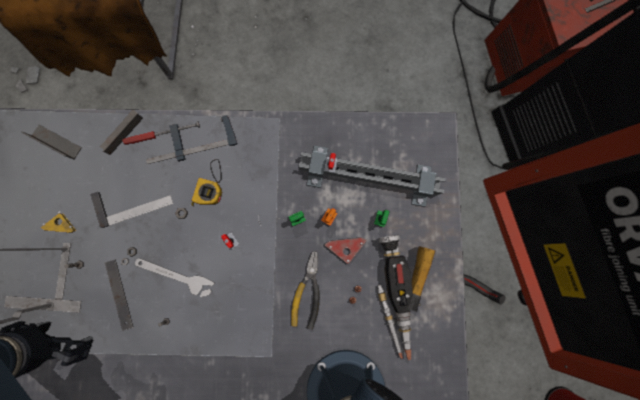

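The red-winged candidates are the loose bolt at scene (238,175) / top (229,241), standing on the steel sheet, and the fitted twin at scene (375,195) / top (332,160), in the strut. There are also green and orange look-alikes. The loose one on the sheet fits the description, so I'll confirm it in an enlarged crop and triangulate it.

```bash
cat > h.py <<'E'
import numpy as np, cv2
from scipy.spatial.transform import Rotation as R
from station import ctrl
C={n:ctrl.get_calibration(n) for n in("scene","top")}
def ray(n,uv):
    c=C[n]; d=R.from_rotvec(c["attitude"]).as_matrix()@np.linalg.inv(c["K"])@[uv[0],uv[1],1]
    return np.array(c["position"]),d/np.linalg.norm(d)
def plane(n,uv,z):
    p,d=ray(n,uv); return p+d*(z-p[2])/d[2]
def proj(n,P):
    c=C[n]; q=c["K"]@(R.from_rotvec(c["attitude"]).as_matrix().T@(np.array(P)-c["position"])); return q[:2]/q[2]
def tri(a,b):
    p,d=ray("scene",a);q,e=ray("top",b)
    s=np.linalg.lstsq(np.c_[d,-e],q-p,rcond=None)[0]
    A,B=p+s[0]*d,q+s[1]*e; return (A+B)/2,np.linalg.norm(A-B)
def red(im,box):
    x0,y0,x1,y1=box; hsv=cv2.cvtColor(im,cv2.COLOR_RGB2HSV)
    m=((hsv[...,0]<7)|(hsv[...,0]>172))&(hsv[...,1]>150)&(hsv[...,2]>70)
    k=np.zeros_like(m);k[y0:y1,x0:x1]=1; m=(m&k).astype(np.uint8)
    n,l,s,c=cv2.connectedComponentsWithStats(m)
    i=1+np.argmax(s[1:,4]); ys,xs=np.nonzero(l==i)
    return c[i],cv2.minAreaRect(np.c_[xs,ys].astype(np.float32)),s[i,4]
E
python3 - <<'E'
from h import *
I={n:cv2.imread(f"pics/{n}0.png")[:,:,::-1].copy() for n in C}
for nm,a,b in(("loose",(215,155,260,200),(215,225,245,255)),("twin",(355,180,392,215),(322,148,342,172))):
    s=red(I["scene"],a);t=red(I["top"],b);print(nm,s,t,tri(s[0],t[0]))
def crop(n,x,y,w,h,W,H):return cv2.resize(I[n][y:y+h,x:x+w],(W,H),interpolation=cv2.INTER_CUBIC)
m=np.vstack([np.hstack([crop("scene",210,155,60,50,360,300),crop("top",205,220,50,40,375,300)]),crop("top",290,140,160,65,735,299)])
cv2.imwrite("pics/m1.png",m[:,:,::-1])
E
```

```text
loose (array([236.86956522, 173.91304348]), ((237.12066650390625, 172.94827270507812), (6.127946376800537, 13.184369087219238), 21.801410675048828), np.int32(46)) (array([227.4       , 240.75384615]), ((226.91766357421875, 240.5706024169922), (14.859737396240234, 5.857122421264648), 49.398704528808594), np.int32(65)) (array([0.39247337, 0.31198792, 0.06222082]), np.float64(0.00113921937662581))
twin (array([375.83333333, 193.91666667]), ((376.1540832519531, 193.8390350341797), (9.269186019897461, 16.469356536865234), 65.55604553222656), np.int32(108)) (array([330.54285714, 164.48571429]), ((330.5, 164.5), (7.0, 5.0), 90.0), np.int32(35)) (array([0.59402169, 0.04205192, 0.09166215]), np.float64(0.008558544983811811))
```

View pics/m1.png

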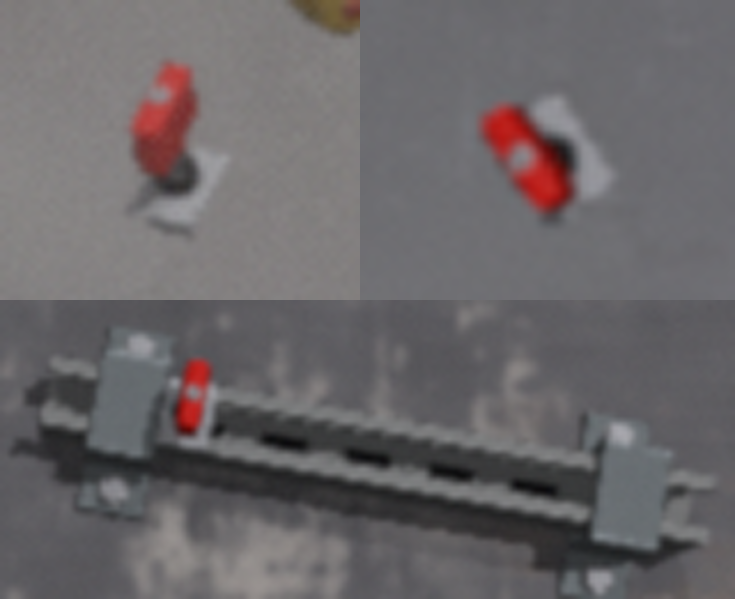

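The crop confirms that the loose bolt has a red wing with a zinc stud end and stands on its own plate, at top (226.5,241). The saddle tops are at about top (318,225) and (427,248), and the twin sits in the strut. Next I'll measure the slot edges with intensity profiles.

```bash
python3 - <<'E'
from h import *
from scipy.ndimage import map_coordinates
g=cv2.cvtColor(cv2.imread("pics/top0.png"),cv2.COLOR_BGR2GRAY).astype(float)
f=lambda x,y:(290+x/4.594,140+y/4.6)
L=np.array([plane("top",f(*p),.054)[:2] for p in((105,328),(172,340),(150,455),(88,445))])
Rr=np.array([plane("top",f(*p),.054)[:2] for p in((605,440),(670,455),(655,550),(592,540))])
a,b=L.mean(0),Rr.mean(0);print("saddles",a,b,np.linalg.norm(a-b),"sizes",np.linalg.norm(L-np.roll(L,1,0),axis=1),np.linalg.norm(Rr-np.roll(Rr,1,0),axis=1))
y=(a-b)/np.linalg.norm(a-b);x=np.array([y[1],-y[0]]);O=(a+b)/2;print("O",O,"x",x,"y",y,np.degrees(np.arctan2(y[1],y[0])))
ts=np.arange(-.034,.0341,.002)
# averaged profile per section
for s in(-.1,-.05,0,.05):
    acc=[]
    for ds in np.arange(-.02,.021,.002):
        P=[proj("top",[*(O+y*(s+ds)+x*t),.047]) for t in ts]
        acc.append(map_coordinates(g,np.array(P)[:,::-1].T,order=1))
    print(s,np.round(np.mean(acc,0)).astype(int).tolist())
for nm,p in(("twin dot",f(193,393)),("loose dot",(226.3,240.9))):
    z=.103 if nm[0]=="t" else .074
    P=plane("top",p,z)[:2];print(nm,P,"fix",(P-O)@x,(P-O)@y)
print("loose centroid",plane("top",(227.4,240.75),.07))
for p,q in(((490,115),(560,200)),):
    A=plane("top",(205+(p[0]-360)/7.5,220+p[1]/7.5),.074);B=plane("top",(205+(q[0]-360)/7.5,220+q[1]/7.5),.074);print("wing",A,B,np.linalg.norm(A-B),np.degrees(np.arctan2(*(A-B)[1::-1])))
I=cv2.imread("pics/scene0.png")
c=I[165:335,335:475];cv2.imwrite("pics/m2.png",np.hstack([cv2.resize(I[165:235,335:405],(400,400),interpolation=2),cv2.resize(I[265:335,405:475],(400,400),interpolation=2)]))
E
```

```text
saddles [0.43469661 0.0754806 ] [ 0.37567966 -0.21346522] 0.29491132070391246 sizes [0.06806615 0.03938645 0.06741675 0.03605746] [0.05786214 0.03842739 0.05523212 0.03660009]
O [ 0.40518813 -0.06899231] x [ 0.97977188 -0.20011762] y [0.20011762 0.97977188] 78.45616307971207
-0.1 [58, 66, 73, 75, 75, 74, 74, 74, 75, 76, 78, 80, 82, 85, 89, 94, 99, 102, 102, 100, 97, 96, 95, 94, 94, 94, 94, 95, 95, 96, 96, 95, 94, 94, 93]
-0.05 [94, 99, 99, 91, 79, 67, 59, 53, 48, 44, 42, 42, 44, 53, 65, 74, 81, 90, 107, 127, 140, 143, 140, 130, 118, 107, 101, 98, 98, 99, 99, 98, 98, 98, 98]
0 [86, 84, 84, 85, 85, 82, 79, 77, 76, 76, 77, 77, 80, 86, 92, 95, 97, 98, 98, 97, 95, 94, 92, 91, 89, 86, 82, 79, 78, 77, 73, 66, 60, 58, 60]
0.05 [93, 93, 94, 93, 92, 92, 92, 92, 92, 91, 93, 96, 98, 101, 106, 109, 111, 113, 113, 112, 110, 109, 107, 104, 102, 100, 99, 100, 102, 105, 107, 109, 109, 108, 107]
twin dot [0.43154913 0.04199765] fix 0.003616716347938656 0.11402014212964504
loose dot [0.39246681 0.31208778] fix -0.08872483473539759 0.37082579461524423
loose centroid [0.39289958 0.31010597 0.07      ]
wing [0.40669702 0.3226577  0.074     ] [0.37777651 0.29795575 0.074     ] 0.038033967635068985 40.501721626754595
```

View pics/m2.png

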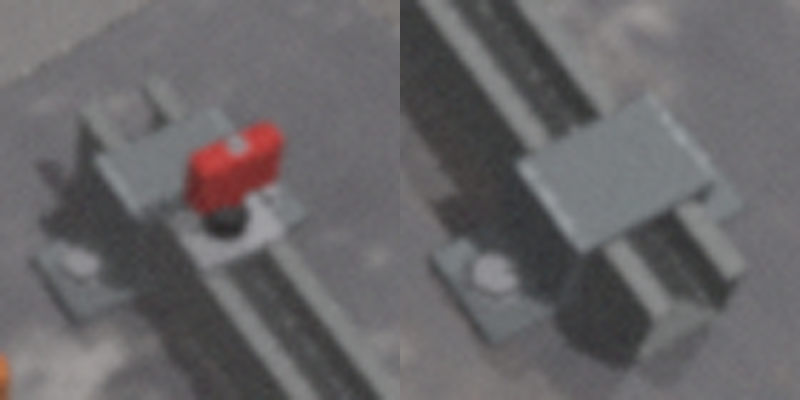

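The lower panel of the montage starts at row 300 and I didn't subtract that, so I'll redo the strut numbers.

```bash
cat > fx.py <<'E'
from h import *
from scipy.ndimage import map_coordinates
f=lambda x,y:(290+x/4.594,140+(y-300)/4.6)
L=np.array([plane("top",f(*p),.054)[:2] for p in((105,328),(172,340),(150,455),(88,445))])
Rr=np.array([plane("top",f(*p),.054)[:2] for p in((605,440),(670,455),(655,550),(592,540))])
a,b=L.mean(0),Rr.mean(0)
S=[[plane("scene",(335+u/400*70,165+v/400*70),.054)[:2] for u,v in((97,160),(135,218))],
   [plane("scene",(405+u/400*70,265+v/400*70),.054)[:2] for u,v in((117,160),(182,252),(312,190),(247,95))]]
E
python3 - <<'E'
from fx import *
g=cv2.cvtColor(cv2.imread("pics/top0.png"),cv2.COLOR_BGR2GRAY).astype(float)
print("saddles",a,b,np.linalg.norm(a-b),"sizes",np.linalg.norm(L-np.roll(L,1,0),axis=1),np.linalg.norm(Rr-np.roll(Rr,1,0),axis=1))
c=np.array(S[1]);print("scene -y saddle",c.mean(0),np.linalg.norm(c-np.roll(c,1,0),axis=1))
y=(a-b)/np.linalg.norm(a-b);x=np.array([y[1],-y[0]]);O=(a+b)/2;print("O",O,"x",x,"y",y,np.degrees(np.arctan2(y[1],y[0])))
print("scene saddle corners in fix",[( (p-O)@x,(p-O)@y) for p in S[0]+S[1]])
ts=np.arange(-.034,.0341,.002);print(np.round(ts*1e3).astype(int).tolist())
for s in(-.1,-.05,0,.05,.08):
    acc=[]
    for ds in np.arange(-.02,.021,.002):
        P=[proj("top",[*(O+y*(s+ds)+x*t),.047]) for t in ts]
        acc.append(map_coordinates(g,np.array(P)[:,::-1].T,order=1))
    print(s,np.round(np.mean(acc,0)).astype(int).tolist())
g2=cv2.cvtColor(cv2.imread("pics/scene0.png"),cv2.COLOR_BGR2GRAY).astype(float)
print("scene")
for s in(-.1,-.05,0,.05):
    acc=[]
    for ds in np.arange(-.02,.021,.002):
        P=[proj("scene",[*(O+y*(s+ds)+x*t),.047]) for t in ts]
        acc.append(map_coordinates(g2,np.array(P)[:,::-1].T,order=1))
    print(s,np.round(np.mean(acc,0)).astype(int).tolist())
P=plane("top",f(193,393),.103)[:2];print("twin",P,(P-O)@x,(P-O)@y)
P=plane("scene",(335+238/400*70,165+143/400*70),.103)[:2];print("twin scene",P,(P-O)@x,(P-O)@y)
P=plane("scene",(210+160/6,155+96/6),.074)[:2];print("loose dot scene",P)
E
```

```text
saddles [0.61081231 0.07553235] [ 0.55034011 -0.2192389 ] 0.3009102477978522 sizes [0.07084631 0.0401871  0.07015851 0.03678236] [0.06021873 0.03921458 0.05747557 0.03733511]
scene -y saddle [ 0.54979871 -0.21958254] [0.05685503 0.03961394 0.05485901 0.04124054]
O [ 0.58057621 -0.07185327] x [ 0.97959858 -0.20096423] y [0.20096423 0.97959858] 78.40664982577722
scene saddle corners in fix [(np.float64(-0.036324736477709826), np.float64(0.16583742421109454)), (np.float64(-0.03710885780471843), np.float64(0.1321094522001618)), (np.float64(-0.02850546391911545), np.float64(-0.1309890695326881)), (np.float64(-0.028268031261445503), np.float64(-0.17060229699160603)), (np.float64(0.0265817790640988), np.float64(-0.17160681164818953)), (np.float64(0.02834655706671625), np.float64(-0.13040404668812014))]
[-34, -32, -30, -28, -26, -24, -22, -20, -18, -16, -14, -12, -10, -8, -6, -4, -2, 0, 2, 4, 6, 8, 10, 12, 14, 16, 18, 20, 22, 24, 26, 28, 30, 32, 34]
-0.1 [48, 48, 47, 45, 41, 38, 45, 67, 97, 118, 123, 117, 98, 68, 42, 33, 38, 48, 55, 58, 59, 59, 66, 81, 105, 120, 123, 119, 112, 104, 102, 101,
[... 805 characters left out ...]
6, 126, 126, 126, 127]
-0.05 [63, 62, 63, 63, 63, 69, 90, 116, 129, 130, 124, 107, 86, 75, 74, 75, 78, 75, 67, 63, 63, 74, 98, 122, 131, 132, 127, 120, 113, 111, 110, 109, 108, 108, 107]
0 [64, 64, 64, 64, 67, 81, 106, 124, 130, 128, 115, 94, 79, 75, 76, 78, 77, 71, 66, 65, 69, 88, 114, 127, 131, 130, 126, 122, 118, 117, 114, 114, 112, 111, 111]
0.05 [65, 66, 65, 67, 75, 97, 119, 127, 128, 120, 102, 85, 77, 76, 78, 79, 74, 67, 65, 67, 81, 104, 123, 129, 129, 125, 119, 116, 115, 116, 115, 115, 114, 113, 112]
twin [0.59900383 0.04133584] -0.004695293775903896 0.1145831812909431
twin scene [0.60022979 0.04140031] -0.0035072956461842317 0.11489271925826407
loose dot scene [0.39243055 0.31073733]
```

```bash
cat > go.py <<'E'
import sys
from h import *
# usage: go.py x y z angle_deg_of_tool_x
o=ctrl.get_obs(); M=R.from_rotvec(o["orientation"]).as_matrix()
t=np.array(list(map(float,sys.argv[1:4]))); ang=np.radians(float(sys.argv[4]))
d=M.T@(t-o["ee_pos"])/.5
yaw=np.degrees(np.arctan2(M[1,0],M[0,0])-ang); yaw=(yaw+180)%360-180
print("now",o["ee_pos"].round(4),"xang",round(np.degrees(np.arctan2(M[1,0],M[0,0])),2),"tilt",M[2,2].round(5),"shares",d.round(4),"yaw",round(yaw/360,4),"t",o["time"],"F",o["ft_force"].round(1),"w",round(o["width"],4))
E
python3 go.py .3925 .3115 .12 40.5; python3 go.py .3925 .3115 .043 40.5
```

```text
now [0.2027 0.5905 0.2304] xang 161.04 tilt -1.0 shares [-0.5404 -0.4041  0.2214] yaw 0.3348 t 0.1 F [-0.2 -0.1 -0.2] w 0.0856
now [0.2027 0.5905 0.2304] xang 161.04 tilt -1.0 shares [-0.5405 -0.4038  0.3754] yaw 0.3348 t 0.1 F [-0.2 -0.1 -0.2] w 0.0856
```

Request:
jog_arm --targets '[{"x": -0.54, "y": -0.404, "z": 0.22, "yaw": 0.335}, {"x": -0.54, "y": -0.404, "z": 0.22, "yaw": 0.335}, {"x": -0.54, "y": -0.404, "z": 0.22, "yaw": 0.335}, {"x": -0.54, "y": -0.404, "z": 0.22, "yaw": 0.335}, {"x": -0.54, "y": -0.404, "z": 0.22, "yaw": 0.335}, {"x": -0.54, "y": -0.404, "z": 0.22, "yaw": 0.335}, {"x": -0.54, "y": -0.404, "z": 0.22, "yaw": 0.335}, {"x": -0.54, "y": -0.404, "z": 0.22, "yaw": 0.335}, {"x": -0.54, "y": -0.404, "z": 0.22, "yaw": 0.335}, {"x": -0.54, "y": -0.404, "z": 0.22, "yaw": 0.335}, {"x": -0.54, "y": -0.404, "z": 0.22, "yaw": 0.335}, {"x": -0.54, "y": -0.404, "z": 0.22, "yaw": 0.335}, {"x": -0.54, "y": -0.404, "z": 0.22, "yaw": 0.335}, {"x": -0.54, "y": -0.404, "z": 0.22, "yaw": 0.335}, {"x": -0.54, "y": -0.404, "z": 0.22, "yaw": 0.335}, {"x": -0.54, "y": -0.404, "z": 0.22, "yaw": 0.335}]' --jaw -1

```text
time: 1.7
ee_pos: [0.3926, 0.3123, 0.1211]
orientation: [2.946, 1.09, -0.001]
ft_force: [-0.1, -0.1, -0.3]
width: 0.0854
finger_force: 0.0
```

```bash
python3 go.py .3925 .3115 .043 40.5; python3 - <<'E'
from h import *
I={n:ctrl.read_camera(n) for n in C}
f=lambda n,x,y:cv2.resize(I[n][y:y+100,x:x+100],(400,400),interpolation=2)
cv2.imwrite("pics/m3.png",np.hstack([f("scene",185,120),f("top",180,190)])[:,:,::-1])
E
```

```text
now [0.3926 0.3123 0.1211] xang 40.62 tilt -1.0 shares [-0.0011  0.0011  0.1563] yaw 0.0003 t 1.7 F [-0.1 -0.1 -0.3] w 0.0854
```

View pics/m3.png

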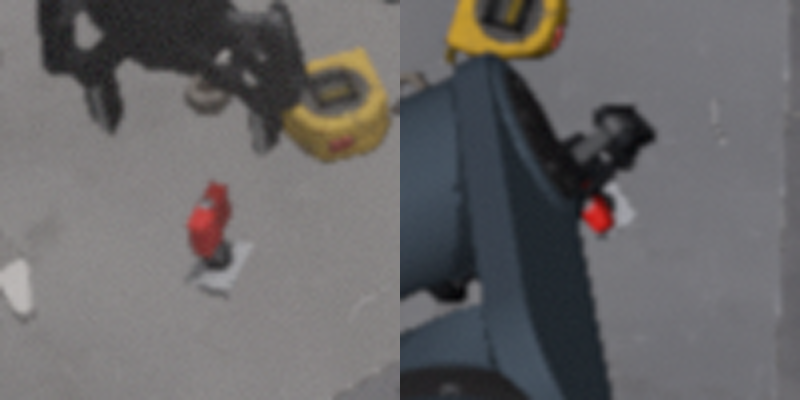

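The fingers straddle the bolt in the scene view, with the bolt at about (238,175). Now I'll lower and close.

Request:
jog_arm --targets '[{"x": -0.001, "y": 0.001, "z": 0.06, "yaw": 0}, {"x": -0.001, "y": 0.001, "z": 0.12, "yaw": 0}, {"x": -0.001, "y": 0.001, "z": 0.156, "yaw": 0}, {"x": -0.001, "y": 0.001, "z": 0.156, "yaw": 0}, {"x": -0.001, "y": 0.001, "z": 0.156, "yaw": 0}]' --jaw -1

```text
time: 2.3
ee_pos: [0.3927, 0.3117, 0.0433]
orientation: [2.947, 1.087, -0.001]
ft_force: [0.1, 1.5, 0.5]
width: 0.0854
finger_force: 0.0
```

Request:
jog_arm --targets '[{"x": 0, "y": 0, "z": 0, "yaw": 0}, {"x": 0, "y": 0, "z": 0, "yaw": 0}, {"x": 0, "y": 0, "z": 0, "yaw": 0}, {"x": 0, "y": 0, "z": 0, "yaw": 0}, {"x": 0, "y": 0, "z": 0, "yaw": 0}, {"x": 0, "y": 0, "z": 0, "yaw": 0}, {"x": 0, "y": 0, "z": 0, "yaw": 0}, {"x": 0, "y": 0, "z": 0, "yaw": 0}, {"x": 0, "y": 0, "z": 0, "yaw": 0}, {"x": 0, "y": 0, "z": 0, "yaw": 0}]' --jaw 1 --squeeze 70

```text
time: 3.3
ee_pos: [0.393, 0.3118, 0.0439]
orientation: [-2.948, -1.086, -0.002]
ft_force: [-0.8, -0.0, 6.2]
width: 0.013
finger_force: 68.8
```

Request:
jog_arm --targets '[{"x": 0, "y": 0, "z": -0.05, "yaw": 0}, {"x": 0, "y": 0, "z": -0.12, "yaw": 0}, {"x": 0, "y": 0, "z": -0.2, "yaw": 0}, {"x": 0, "y": 0, "z": -0.28, "yaw": 0}, {"x": 0, "y": 0, "z": -0.28, "yaw": 0}, {"x": 0, "y": 0, "z": -0.28, "yaw": 0}]'

```text
time: 3.9
ee_pos: [0.3925, 0.3116, 0.1837]
orientation: [-2.948, -1.086, -0.002]
ft_force: [-0.7, 0.0, -1.7]
width: 0.0129
finger_force: 68.6
```

```bash
python3 go.py .5751 -.0962 .16 79.75
```

```text
now [0.3925 0.3116 0.1837] xang 40.45 tilt -1.0 shares [-0.2514  0.8575  0.0473] yaw -0.1092 t 3.9 F [-0.7  0.  -1.7] w 0.0129
```

Request:
jog_arm --targets '[{"x": -0.025, "y": 0.086, "z": 0, "yaw": -0.01}, {"x": -0.05, "y": 0.171, "z": 0, "yaw": -0.03}, {"x": -0.075, "y": 0.257, "z": 0, "yaw": -0.05}, {"x": -0.1, "y": 0.343, "z": 0, "yaw": -0.07}, {"x": -0.125, "y": 0.428, "z": 0, "yaw": -0.09}, {"x": -0.15, "y": 0.514, "z": 0, "yaw": -0.1}, {"x": -0.176, "y": 0.6, "z": 0.01, "yaw": -0.109}, {"x": -0.2, "y": 0.686, "z": 0.02, "yaw": -0.109}, {"x": -0.226, "y": 0.77, "z": 0.03, "yaw": -0.109}, {"x": -0.2515, "y": 0.8575, "z": 0.047, "yaw": -0.109}, {"x": -0.2515, "y": 0.8575, "z": 0.047, "yaw": -0.109}, {"x": -0.2515, "y": 0.8575, "z": 0.047, "yaw": -0.109}, {"x": -0.2515, "y": 0.8575, "z": 0.047, "yaw": -0.109}, {"x": -0.2515, "y": 0.8575, "z": 0.047, "yaw": -0.109}]'

```text
time: 5.3
ee_pos: [0.5739, -0.0945, 0.1591]
orientation: [-2.409, -2.013, 0.002]
ft_force: [-0.3, 0.3, -2.1]
width: 0.013
finger_force: 68.7
```

```bash
python3 go.py .5751 -.0962 .088 79.75; python3 - <<'E'
from h import *
I={n:ctrl.read_camera(n) for n in C}
o=ctrl.get_obs();e=o["ee_pos"]
for n in C: print(n,proj(n,e+[0,0,.015]),proj(n,e+[0,0,-.04]))
f=lambda n,x,y:cv2.resize(I[n][y:y+100,x:x+100],(400,400),interpolation=2)
cv2.imwrite("pics/m4.png",np.hstack([f("scene",350,180),f("top",320,130)])[:,:,::-1])
E
```

```text
now [ 0.5739 -0.0945  0.1591] xang 79.77 tilt -1.0 shares [-0.0029  0.0034  0.1421] yaw 0.0001 t 5.3 F [-0.3  0.3 -2.1] w 0.013
scene [416.6414765  215.23760725] [412.48185404 230.9144993 ]
top [391.45973395 163.85127188] [386.42052295 168.56584423]
```

View pics/m4.png

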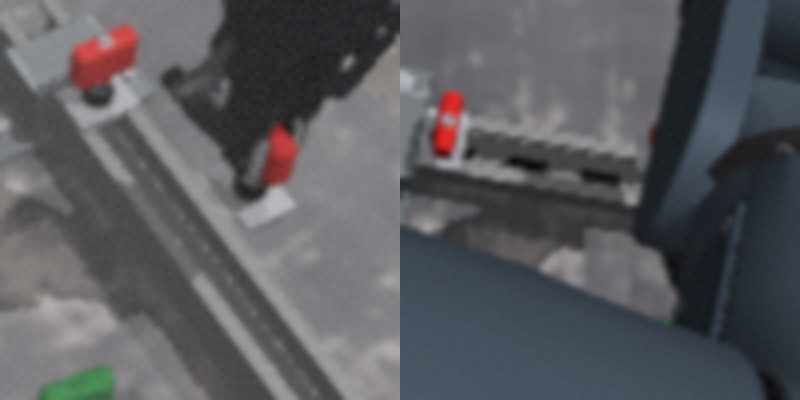

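```bash
python3 - <<'E'
from h import *
e=ctrl.get_obs()["ee_pos"];a=np.radians(79.75);u=np.array([np.cos(a),np.sin(a),0]);x=np.array([u[1],-u[0],0])
b=e+[0,0,-.03]
for k in(-.015,.015):
    p=b-u*.02+x*k;print(proj("scene",p))
for uv in((412.5,236.75),(424,230.75)):
    P=plane("scene",uv,b[2])-b;print(P@x,P@u)
E
```

```text
[412.72531669 238.24327494]
[424.92595657 232.46926448]
-0.013337815745513376 -0.016793070021371835
0.01580936560951231 -0.01563535234606302
```

Request:
jog_arm --targets '[{"x": -0.003, "y": 0.0035, "z": 0.05, "yaw": 0}, {"x": -0.003, "y": 0.0035, "z": 0.1, "yaw": 0}, {"x": -0.003, "y": 0.0035, "z": 0.13, "yaw": 0}, {"x": -0.003, "y": 0.0035, "z": 0.138, "yaw": 0}, {"x": -0.003, "y": 0.0035, "z": 0.138, "yaw": 0}, {"x": -0.003, "y": 0.0035, "z": 0.138, "yaw": 0}]'

```text
time: 6.0
ee_pos: [0.5773, -0.0979, 0.0918]
orientation: [2.41, 2.012, 0.001]
ft_force: [-0.2, -0.5, -1.4]
width: 0.0128
finger_force: 68.9
```

```bash
python3 go.py .5751 -.0962 .085 79.75
```

```text
now [ 0.5773 -0.0979  0.0918] xang 79.72 tilt -1.0 shares [ 0.0025 -0.0049  0.0136] yaw -0.0001 t 6.0 F [-0.2 -0.5 -1.4] w 0.0128
```

Request:
jog_arm --targets '[{"x": 0.0025, "y": -0.005, "z": 0, "yaw": 0}, {"x": 0.0025, "y": -0.005, "z": 0.004, "yaw": 0}, {"x": 0.0025, "y": -0.005, "z": 0.008, "yaw": 0}, {"x": 0.0025, "y": -0.005, "z": 0.011, "yaw": 0}, {"x": 0.0025, "y": -0.005, "z": 0.012, "yaw": 0}, {"x": 0.0025, "y": -0.005, "z": 0.012, "yaw": 0}, {"x": 0.0025, "y": -0.005, "z": 0.012, "yaw": 0}]'

```text
time: 6.7
ee_pos: [0.5747, -0.0965, 0.0848]
orientation: [2.412, 2.012, 0.001]
ft_force: [0.3, 0.5, -2.2]
width: 0.013
finger_force: 68.7
```

```bash
python3 go.py .5751 -.0962 .084 79.75
```

```text
now [ 0.5747 -0.0965  0.0848] xang 79.68 tilt -1.0 shares [0.0007 0.0007 0.0016] yaw -0.0002 t 6.7 F [ 0.3  0.5 -2.2] w 0.013
```

Request:
jog_arm --targets '[{"x": 0, "y": 0, "z": 0.002, "yaw": 0}, {"x": 0, "y": 0, "z": 0.004, "yaw": 0}, {"x": 0, "y": 0, "z": 0.004, "yaw": 0}, {"x": 0, "y": 0, "z": 0.004, "yaw": 0}]'

```text
time: 7.1
ee_pos: [0.5747, -0.0964, 0.0828]
orientation: [2.412, 2.012, 0.001]
ft_force: [0.3, 0.2, -2.2]
width: 0.0129
finger_force: 68.7
```

The head is in the slot with no contact force. I'll continue until the plate meets the lips.

Request:
jog_arm --targets '[{"x": 0, "y": 0, "z": 0.005, "yaw": 0}, {"x": 0, "y": 0, "z": 0.01, "yaw": 0}, {"x": 0, "y": 0, "z": 0.016, "yaw": 0}, {"x": 0, "y": 0, "z": 0.016, "yaw": 0}, {"x": 0, "y": 0, "z": 0.016, "yaw": 0}]'

```text
time: 7.6
ee_pos: [0.5747, -0.0964, 0.0751]
orientation: [2.412, 2.012, 0.001]
ft_force: [2.7, -1.2, 2.0]
width: 0.0131
finger_force: 69.6
```

Request:
jog_arm --targets '[{"x": 0, "y": 0, "z": 0.004, "yaw": 0}, {"x": 0, "y": 0, "z": 0.008, "yaw": 0}, {"x": 0, "y": 0, "z": 0.012, "yaw": 0}, {"x": 0, "y": 0, "z": 0.016, "yaw": 0}, {"x": 0, "y": 0, "z": 0.016, "yaw": 0}, {"x": 0, "y": 0, "z": 0.016, "yaw": 0}]'

```text
time: 8.2
ee_pos: [0.5747, -0.0965, 0.0679]
orientation: [2.411, 2.012, 0.001]
ft_force: [-0.4, 0.1, 10.0]
width: 0.0127
finger_force: 70.6
```

Request:
jog_arm --targets '[{"x": 0, "y": 0, "z": 0.001, "yaw": 0.02}, {"x": 0, "y": 0, "z": 0.001, "yaw": 0.04}, {"x": 0, "y": 0, "z": 0.001, "yaw": 0.06}, {"x": 0, "y": 0, "z": 0.001, "yaw": 0.08}, {"x": 0, "y": 0, "z": 0.001, "yaw": 0.1}, {"x": 0, "y": 0, "z": 0.001, "yaw": 0.12}, {"x": 0, "y": 0, "z": 0.001, "yaw": 0.14}]'

```text
time: 8.9
ee_pos: [0.5747, -0.0964, 0.0676]
orientation: [3.04, 0.787, 0.001]
ft_force: [-0.5, 1.1, 9.6]
width: 0.0131
finger_force: 70.6
```

Request:
jog_arm --targets '[{"x": 0, "y": 0, "z": 0, "yaw": 0.02}, {"x": 0, "y": 0, "z": 0, "yaw": 0.04}, {"x": 0, "y": 0, "z": 0, "yaw": 0.06}, {"x": 0, "y": 0, "z": 0, "yaw": 0.08}, {"x": 0, "y": 0, "z": 0, "yaw": 0.1}, {"x": 0, "y": 0, "z": 0, "yaw": 0.11}, {"x": 0, "y": 0, "z": 0, "yaw": 0.11}, {"x": 0, "y": 0, "z": 0, "yaw": 0.11}]'

```text
time: 9.7
ee_pos: [0.5748, -0.0965, 0.0676]
orientation: [3.129, -0.283, 0.002]
ft_force: [-0.4, 0.5, 9.7]
width: 0.0129
finger_force: 70.6
```

```bash
python3 go.py .5747 -.0964 .0728 -10.25; python3 -c "
from h import *;print(ctrl.get_obs()['wrist_torque'])"
```

```text
now [ 0.5748 -0.0965  0.0676] xang -10.34 tilt -1.0 shares [-0.0001 -0.0001 -0.0104] yaw -0.0003 t 9.7 F [-0.4  0.5  9.7] w 0.0129
[ 0.04498071  0.03044849 -0.08945788]
```

Request:
jog_arm --targets '[{"x": 0, "y": 0, "z": -0.004, "yaw": 0}, {"x": 0, "y": 0, "z": -0.008, "yaw": 0}, {"x": 0, "y": 0, "z": -0.0105, "yaw": 0}, {"x": 0, "y": 0, "z": -0.011, "yaw": 0}, {"x": 0, "y": 0, "z": -0.011, "yaw": 0}, {"x": 0, "y": 0, "z": -0.011, "yaw": 0}]'

```text
time: 10.3
ee_pos: [0.5747, -0.0964, 0.0724]
orientation: [3.129, -0.283, 0.002]
ft_force: [1.4, 0.3, 5.3]
width: 0.0129
finger_force: 70.1
```

Request:
jog_arm --targets '[{"x": 0, "y": 0, "z": -0.001, "yaw": 0}, {"x": 0, "y": 0, "z": -0.002, "yaw": 0}, {"x": 0, "y": 0, "z": -0.002, "yaw": 0}, {"x": 0, "y": 0, "z": -0.002, "yaw": 0}]'

```text
time: 10.7
ee_pos: [0.5747, -0.0964, 0.0727]
orientation: [3.129, -0.283, 0.001]
ft_force: [2.7, -0.7, 0.6]
width: 0.0132
finger_force: 69.2
```

Request:
jog_arm --targets '[{"x": 0, "y": 0.008, "z": 0, "yaw": 0}, {"x": 0, "y": 0.016, "z": 0, "yaw": 0}, {"x": 0, "y": 0.024, "z": 0, "yaw": 0}, {"x": 0, "y": 0.032, "z": 0, "yaw": 0}, {"x": 0, "y": 0.04, "z": 0, "yaw": 0}, {"x": 0, "y": 0.05, "z": 0, "yaw": 0}, {"x": 0, "y": 0.06, "z": 0, "yaw": 0}]'

```text
time: 11.4
ee_pos: [0.5689, -0.1241, 0.0727]
orientation: [-3.126, 0.284, 0.0]
ft_force: [4.9, 6.6, 1.3]
width: 0.0129
finger_force: 69.4
```

Request:
jog_arm --targets '[{"x": 0, "y": 0.01, "z": 0, "yaw": 0}, {"x": 0, "y": 0.02, "z": 0, "yaw": 0}, {"x": 0, "y": 0.03, "z": 0, "yaw": 0}, {"x": 0, "y": 0.04, "z": 0, "yaw": 0}, {"x": 0, "y": 0.05, "z": 0, "yaw": 0}, {"x": 0, "y": 0.06, "z": 0, "yaw": 0}, {"x": 0, "y": 0.07, "z": 0, "yaw": 0}, {"x": 0, "y": 0.08, "z": 0, "yaw": 0}, {"x": 0, "y": 0.09, "z": 0, "yaw": 0}, {"x": 0, "y": 0.095, "z": 0, "yaw": 0}, {"x": 0, "y": 0.095, "z": 0, "yaw": 0}]'

```text
time: 12.5
ee_pos: [0.5605, -0.1713, 0.0727]
orientation: [-3.126, 0.284, 0.0]
ft_force: [2.9, 5.5, 1.2]
width: 0.0133
finger_force: 69.3
```

```bash
cat > s.py <<'E'
from h import *
o=ctrl.get_obs();d=o["ee_pos"][:2]-[.58058,-.07185];a=np.radians(79.75);u=np.array([np.cos(a),np.sin(a)]);x=np.array([u[1],-u[0]]);F=o["ft_force"]
print("s",d@u*1e3,"x",d@x*1e3,"z",o["ee_pos"][2],"Fu",F[:2]@u,"Fx",F[:2]@x,"Fz",F[2],o["wrist_torque"].round(2))
E
python3 s.py
```

```text
s -101.396457668996 x -2.104381173379223 z 0.07270608410913243 Fu 5.906942757928832 Fx 1.9294617204810427 Fz 1.2153530122567777 [ 0.81 -0.73 -0.02]
```

Now I'll feel forward in small steps, with the expected contact near s = -115.

Request:
jog_arm --targets '[{"x": 0, "y": 0.005, "z": 0, "yaw": 0}, {"x": 0, "y": 0.01, "z": 0, "yaw": 0}, {"x": 0, "y": 0.015, "z": 0, "yaw": 0}, {"x": 0, "y": 0.02, "z": 0, "yaw": 0}, {"x": 0, "y": 0.02, "z": 0, "yaw": 0}]'

```text
time: 13.0
ee_pos: [0.5588, -0.1808, 0.0727]
orientation: [-3.126, 0.284, 0.0]
ft_force: [4.3, 5.5, 1.7]
width: 0.013
finger_force: 69.3
```

```bash
python3 s.py
```

```text
s -111.11406868263101 x -2.056608628647965 z 0.07271441686739055 Fu 6.20193298144982 Fx 3.215350749302317 Fz 1.7479776710302581 [ 0.89 -0.76  0.03]
```

Request:
jog_arm --targets '[{"x": 0, "y": 0.002, "z": 0, "yaw": 0}, {"x": 0, "y": 0.004, "z": 0, "yaw": 0}, {"x": 0, "y": 0.005, "z": 0, "yaw": 0}, {"x": 0, "y": 0.005, "z": 0, "yaw": 0}]'

```text
time: 13.4
ee_pos: [0.5584, -0.1829, 0.0727]
orientation: [-3.125, 0.284, 0.0]
ft_force: [4.3, 6.5, 2.4]
width: 0.0131
finger_force: 69.4
```

```bash
python3 s.py
```

```text
s -113.24297864671213 x -2.096202193870737 z 0.072691423729206 Fu 7.168199968446712 Fx 3.0460273628854146 Fz 2.3985618495570185 [ 1.04 -0.88 -0.05]
```

Request:
jog_arm --targets '[{"x": 0, "y": 0.001, "z": 0, "yaw": 0}, {"x": 0, "y": 0.002, "z": 0, "yaw": 0}, {"x": 0, "y": 0.003, "z": 0, "yaw": 0}, {"x": 0, "y": 0.003, "z": 0, "yaw": 0}]'

```text
time: 13.8
ee_pos: [0.5581, -0.1843, 0.0727]
orientation: [-3.125, 0.284, 0.0]
ft_force: [4.8, 6.1, 1.9]
width: 0.0129
finger_force: 69.4
```

```bash
python3 s.py
```

```text
s -114.67337419161002 x -2.0814809444202194 z 0.0726822871262284 Fu 6.874465810682066 Fx 3.5905268531939094 Fz 1.8888703579789223 [ 1.08 -0.93 -0.03]
```

Request:
jog_arm --targets '[{"x": 0, "y": 0.001, "z": 0, "yaw": 0}, {"x": 0, "y": 0.002, "z": 0, "yaw": 0}, {"x": 0, "y": 0.003, "z": 0, "yaw": 0}, {"x": 0, "y": 0.003, "z": 0, "yaw": 0}]'

```text
time: 14.2
ee_pos: [0.558, -0.185, 0.0727]
orientation: [-3.124, 0.285, -0.0]
ft_force: [5.6, 8.5, 2.1]
width: 0.0132
finger_force: 69.4
```

```bash
python3 s.py
```

```text
s -115.36791068206001 x -2.123646791252515 z 0.07267579103388644 Fu 9.36364130836505 Fx 3.9976260329114757 Fz 2.0837225806286215 [ 1.55 -0.99  0.04]
```

Request:
jog_arm --targets '[{"x": 0, "y": 0.001, "z": 0, "yaw": 0}, {"x": 0, "y": 0.002, "z": 0, "yaw": 0}, {"x": 0, "y": 0.002, "z": 0, "yaw": 0}, {"x": 0, "y": 0.002, "z": 0, "yaw": 0}]'

```text
time: 14.6
ee_pos: [0.5579, -0.1851, 0.0727]
orientation: [-3.123, 0.285, -0.0]
ft_force: [6.5, 9.5, 2.6]
width: 0.0131
finger_force: 69.5
```

```bash
python3 s.py
```

```text
s -115.51788487270764 x -2.1170515755533845 z 0.07268606453745441 Fu 10.499082852886842 Fx 4.736658740080047 Fz 2.6044623149582007 [ 1.91 -1.2   0.01]
```

The plate has met the saddle: motion stopped at s = -115.5 while the force rose. I'll relax the load and release.

Request:
jog_arm --targets '[{"x": 0.0005, "y": -0.001, "z": 0, "yaw": 0}, {"x": 0.001, "y": -0.002, "z": 0, "yaw": 0}, {"x": 0.001, "y": -0.002, "z": 0, "yaw": 0}, {"x": 0.001, "y": -0.002, "z": 0, "yaw": 0}]'

```text
time: 15.0
ee_pos: [0.558, -0.185, 0.0727]
orientation: [-3.124, 0.284, 0.001]
ft_force: [4.4, 7.4, 2.9]
width: 0.0128
finger_force: 69.8
```

```bash
python3 s.py
```

```text
s -115.39244620622283 x -2.041676604225516 z 0.0726735857160563 Fu 8.044488505862377 Fx 2.9930018145862043 Fz 2.902781154620233 [ 1.46 -0.9   0.04]
```

Request:
jog_arm --targets '[{"x": 0.001, "y": -0.002, "z": 0, "yaw": 0}, {"x": 0.002, "y": -0.004, "z": 0, "yaw": 0}, {"x": 0.002, "y": -0.005, "z": 0, "yaw": 0}, {"x": 0.002, "y": -0.005, "z": 0, "yaw": 0}]'

```text
time: 15.4
ee_pos: [0.5582, -0.1848, 0.0726]
orientation: [-3.127, 0.282, 0.005]
ft_force: [-1.8, 3.8, 4.2]
width: 0.0128
finger_force: 70.0
```

```bash
python3 s.py
```

```text
s -115.15506490038729 x -1.8781738842383877 z 0.07263441757753246 Fu 3.44308952296367 Fx -2.4430386835450033 Fz 4.18594234956671 [ 0.69  0.11 -0.04]
```

Good enough. I'll open in place, holding the pose.

Request:
jog_arm --targets '[{"x": 0, "y": 0, "z": 0, "yaw": 0}, {"x": 0, "y": 0, "z": 0, "yaw": 0}, {"x": 0, "y": 0, "z": 0, "yaw": 0}, {"x": 0, "y": 0, "z": 0, "yaw": 0}, {"x": 0, "y": 0, "z": 0, "yaw": 0}, {"x": 0, "y": 0, "z": 0, "yaw": 0}, {"x": 0, "y": 0, "z": 0, "yaw": 0}, {"x": 0, "y": 0, "z": 0, "yaw": 0}]' --jaw 0 --squeeze 20

```text
time: 16.2
ee_pos: [0.5596, -0.1856, 0.0728]
orientation: [3.129, -0.282, 0.0]
ft_force: [0.1, -0.5, -0.5]
width: 0.0429
finger_force: 0.0
```

Request:
jog_arm --targets '[{"x": 0, "y": 0, "z": -0.03, "yaw": 0}, {"x": 0, "y": 0, "z": -0.08, "yaw": 0}, {"x": 0, "y": 0, "z": -0.16, "yaw": 0}, {"x": 0, "y": 0, "z": -0.24, "yaw": 0}, {"x": 0, "y": 0.08, "z": -0.32, "yaw": 0}, {"x": 0, "y": 0.18, "z": -0.32, "yaw": 0}, {"x": 0, "y": 0.28, "z": -0.32, "yaw": 0}, {"x": 0, "y": 0.36, "z": -0.32, "yaw": 0}, {"x": 0, "y": 0.36, "z": -0.32, "yaw": 0}]'

```text
time: 17.1
ee_pos: [0.5262, -0.3692, 0.2331]
orientation: [3.124, -0.291, 0.003]
ft_force: [0.3, -0.2, 0.5]
width: 0.0426
finger_force: 0.0
```

```bash
python3 - <<'E'
from h import *
I={n:ctrl.read_camera(n) for n in C}
a=np.radians(79.75);u=np.array([np.cos(a),np.sin(a)]);x=np.array([u[1],-u[0]]);O=np.array([.58058,-.07185])
for n in C: print(n,proj(n,[*(O-u*.1155-x*.002),.103]))
f=lambda n,x,y:cv2.resize(I[n][y:y+90,x:x+90],(400,400),interpolation=2)
cv2.imwrite("pics/m5.png",np.hstack([f("scene",390,225),f("top",370,140)])[:,:,::-1])
E
```

```text
scene [437.5284728  269.41205323]
top [420.18448413 176.41652685]
```

View pics/m5.png

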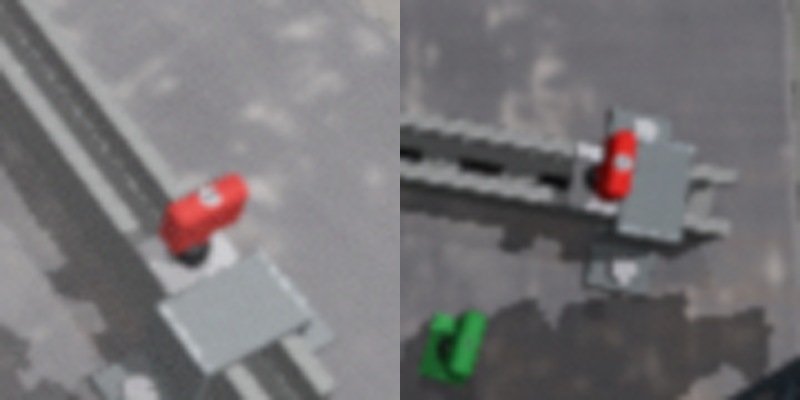

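The scene view shows the wing square across the strut and the plate against the -y saddle. The wing dot is at scene (436.8,269.1) and top (420,176.7), both within 1 px of the prediction. Handing in.

```bash
python3 -c "
from station import ctrl
print(ctrl.finish_job())"
```

```text
the job is handed in; nothing more can be done
None
```

I fed the stop bolt into the slot, turned it a quarter clockwise so it caught, slid it against the -y saddle and released it; the job was handed in at about 17 s, with no verdict returned.

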